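# Dot the clay tile on its blue mark

### The job

Take the yellow-handled dotting stylus out of its wooden block, dip its rod to the bottom of the blue vial (not the orange one), then set its tip on the blue spot of the clay tile, square to the sloping tile face, and press gently with about 4 newtons (the sprung tile sinks about 4 mm). Finish while still holding the stylus there; leave the sponge, jar and bowl where they are.

Things in the scene. Friction and masses are not known exactly. Their poses are not given: they have to be found in the camera images.
- stylus: Dotting stylus 130 mm long, 50 to 100 g. Origin at the tip, z up the handle. From the tip: 7 mm round-ended steel rod to 60 mm, brass collar 26 mm wide to 64 mm, yellow square handle 16 x 16 mm (flats along x and y) to 130 mm. It starts upright and loose in the block's hole, collar on the block's top, tip 4 mm above the table; lift it straight up, 60 mm of rod is in the hole.
- block: Fixed dark wooden block 70 x 70 x 64 mm high with a 10 mm vertical hole in the middle, where the stylus stands. Origin at the centre of its underside.
- vial_blue_mouth (a point): Centre of the open mouth of the blue vial, 68 mm above the table, z up. The mouth and neck are 14 mm wide inside (22 mm outside); body 32 mm wide. The vial is fixed, upright, on a round dark steel foot 60 mm wide and 8 mm thick.
- vial_blue_floor (a point): Centre of the blue vial's inner floor, 55 mm below its mouth and 13 mm above the table.
- vial_orange_mouth (a point): Centre of the mouth of the orange vial, same shape as the blue one; not to be used.
- vial_orange_floor (a point): Centre of the orange vial's inner floor, 55 mm below its mouth.
- easel: Fixed wooden decorating stand, 150 x 130 mm foot, origin at the centre of its underside, z up. It carries the sprung tile, whose face slopes 20 degrees: low at the stand's -x side, high at its +x side. With the tile it reaches about 92 mm above the table.
- mark (a point): Middle of the blue spot, a 14 mm disc on the face of the grey-brown clay tile (120 x 120 x 10 mm), 25 mm uphill (+x) and 20 mm to -y of the tile's centre. z: outward normal of the face, 20 degrees from vertical; x: uphill along the face. Moves with the tile. The orange spot elsewhere on the tile is not the target.
- tile (a joint): How far the sprung tile has sunk along its own normal, in m: 0 at rest, up to 0.012 at its stop. The springs take about 0.9 N per mm (after 0.3 N preload), so 4 mm is about 4 N; it springs back when released.
- sponge: Loose blue sponge block, 70 x 110 x 32 mm. Origin at the centre of its underside. Bystander.
- jar: Loose closed jar, 60 mm wide, 85 mm high. Origin at the centre of its underside. Bystander.
- bowl: Loose terracotta bowl, 100 mm wide, 45 mm high. Origin at the centre of its underside. Bystander.
Not all that is in view belongs to the job. What is shaped like the part that bears vial_blue_mouth but pink is not meant.

How it is judged:
On the way:
1. the stylus tip is at the bottom of the blue vial (within 10 mm of its inner floor) (horizontal distance between stylus and vial_blue_floor below 0.012 m and z of stylus in the frame of vial_blue_floor below 0.01 m and angle between stylus's own z axis and vertical below 0.35 rad), for 0.2 s.
At the end, for the whole second after the job is handed in: The gripper still holds the stylus, at rest, its tip within 7 mm of the middle of the blue spot, its axis within 8 degrees of square to the tile face, handle up, pressing the tile with 1.5 to 8 N (tile sunk 1 to 9 mm); the robot itself does not touch the tile or its stand (distance between stylus and mark below 0.007 m and angle between the z axis of stylus and the z axis of mark, either way round below 0.14 rad and angle between stylus's own z axis and vertical below 0.8 rad and contact force between stylus and easel between 1.5 and 8 N and value of joint tile between 0.001 and 0.009 m and contact force between the fingers and stylus above 3 N and contact force between each of the arm, the fingers and easel below 0.5 N and linear speed of stylus below 0.02 m/s); the arm keeps its last pose, push and grip.
It fails at once if the stylus goes into the orange vial (horizontal distance between stylus and vial_orange_floor below 0.012 m and z of stylus in the frame of vial_orange_floor below 0.05 m).
It fails at once if the tile is pressed hard (over 15 N) (contact force between any of stylus, the arm, the fingers and easel above 15 N).
It fails at once if the sponge, jar or bowl is moved more than 30 mm (distance of any of sponge, jar, bowl from where it was at the start of the episode above 0.03 m).
It also fails if it takes over 48 s, if anything falls off the work surface, if the arm or the gripper's body presses on something with over 40 N, if the wrist force passes 120 N, or if a joint passes its speed limit or range.

### The arm

A 7-joint arm with a two-finger parallel gripper is mounted at the origin on the work surface. World frame = base frame: x ahead of the robot, y to its left, z up, the work surface at z = 0. Lengths are in m, angles in rad, forces in N, time in s.
With the tool pointing down it reaches from about 0.425 to 0.925 m from the base axis. Payload 6.8 kg.
Tool frame: the origin (TCP) lies midway between the tips of the shut fingers; the grasp point (between the pads) lies bot.grip_point_offset behind it (bot.grip_point_offset is the distance from the TCP to the grasp point, in m); z points along the fingers, y is the line along which they close (so a half turn about z gives the same grasp; the last joint's range is limited). The gripper opens to 85 mm and grips with 20 to 120 N. Pads are 22 mm wide; open, the fingers measure 114 mm over their backs; the gripper's body (76 mm by 85 mm) begins 54 mm behind the grasp point. The pads swing forward as they close: fully open they stand 13 mm farther back than shut.
Start: joints at [-1.225, 0.477, 0.022, 1.555, -0.011, 1.109, -0.083], TCP at [0.296, 0.607, 0.231] pointing down, gripper open.
Joint ranges: [-2.96, 2.96], [-0.34, 2.1], [-1.41, 1.46], [0.24, 2.44], [-1.37, 4.51], [0.17, 1.92], [-2.96, 2.96]. Speed limits (rad/s): [2.39, 2.39, 3.14, 3.14, 3.14, 3.14, 3.14].

### API

Orientations are given as a unit quaternion [w, x, y, z].
In Python, from station import get_obs, cams, job, bot gives the robot as it stands.
- The arm moves only by the tool arm_command, never from a script. Its argument "rows" is a list that holds one entry, the list of rows, each a list of 5 numbers: the finger opening in mm, from 0 to 85.4, then the shift along the world's x, y, z in units of 60 mm (1.0 is 60 mm), then the turn about the world's z in units of 0.08 rad (1.0 is 0.08 rad). In form: [[[grip, x, y, z, turn], ...]]. A call has exactly 10 rows; each row shifts and turns the commanded pose from where the row before left it; what a row does not reach is not made up. A row lasts 1/8 s, in which the tool goes at most 62.5 mm and 10.7 degrees, less where a joint would pass 70% of its speed; a pose out of reach is approached as far as the arm can. A call with a number of a shift or a turn outside -1 to 1 is refused whole. A call with a gripper value outside its range is refused whole. The fingers move at their own pace and stop on an object; "newtons" is the grip in N (left out, the last holds). Time passes only in rows, so rows that do not move let the fingers close, or fill a call up. It gives the time, the measured TCP pose, the force, the opening and the grip force at its end, in the units of the state.
- get_obs(): the state, without advancing time (a new reading comes with each control period).
- cams.read_camera(name): name is "side" or "top" or "wrist"; returns the picture (384x512x3 uint8, red, green, blue); there is no depth.
- cams.camera_params(name): a dict with "K" (3x3 intrinsics, pixels), "extrinsics" (4x4, takes a point from camera to world coordinates). Camera axes: x right, y down, z forward; pixel columns grow to the right and rows downward; lengths in m; the calibration is good to about 2 mm. A picture is of the moment at which its call begins: read the wrist's pose just before it. camera_params takes no time and is no camera call; for the wrist camera it gives the pose at the moment of the call.
- job.hand_in(): hands the job in; it is judged then, once.
The state is a dict: "t": time; "q": joint angles; "joint_vel": joint speeds; "joint_torque": joint torques, N m; "eef_pos": TCP position; "tool_rot": TCP orientation; "contact_force": force on the tool from outside, world axes, zero at the start; "torque": the same for the moment, N m; "gripper_width": opening from 0.0 (shut) to 1.0 (fully open); "grasp_force": force on a finger pad.
Only numpy, scipy, OpenCV 4.12 (cv2) and the standard library are available. Lean on these libraries where they do the work, as an engineer would, in place of code of your own. Each camera call takes 0.05 s, during which the arm holds its last target. There are 200 camera calls.

## Working session

There is one attempt and no reset: what is moved stays moved. The work goes in short steps, Python scripts to look and compute and a tool call to move; the robot and the scene stay as the last step left them, time stands still between calls to the robot, and variables do not carry over. Pictures are saved under pics/ and viewed, at most 10 in all, crops included, and the job is handed in when it is done.

Besides the shell and the picture viewer there is one more tool, called after ">>>" in YAML: its name, and indented under it one key for each argument. arm_command: Moves the arm, as the interface text tells. Its arguments: {"type":"object","properties":{"rows":{"type":"array"},"newtons":{"type":"number"}},"required":["rows"]}

```bash
ls; mkdir -p pics
python3 - <<'E'
from station import get_obs,cams,job,bot
import cv2,numpy as np
o=get_obs(); print({k:np.round(v,4).tolist() for k,v in o.items()}); print([ (a,getattr(bot,a)) for a in dir(bot) if a[0]!='_'])
for n in("top","side","wrist"):
    p=cams.camera_params(n); print(n,np.round(p["K"],1).tolist(),np.round(p["extrinsics"],4).tolist())
    im=cams.read_camera(n)[...,::-1]; cv2.imwrite(f"pics/{n}0.png",im)
a=cv2.imread("pics/top0.png");cv2.imwrite("pics/top0b.png",cv2.resize(a,(800,600),interpolation=cv2.INTER_CUBIC))
a=cv2.imread("pics/side0.png");cv2.imwrite("pics/side0b.png",cv2.resize(a,(800,600),interpolation=cv2.INTER_CUBIC))
E
```

```text
pics
{'t': 0.0, 'q': [-1.2251, 0.4779, 0.0223, 1.5565, -0.0115, 1.1093, -0.0831], 'joint_vel': [0.0002, 0.002, 0.001, 0.0034, -0.0009, -0.0006, 0.0007], 'joint_torque': [0.0002, -59.6471, 1.6081, -28.1189, 0.0125, 0.0095, 0.0], 'eef_pos': [0.2956, 0.6062, 0.2303], 'tool_rot': [-0.0002, 0.225, 0.9744, -0.0009], 'contact_force': [-1.1214, 0.0529, -0.1512], 'torque': [0.0142, 0.0247, -0.0329], 'grasp_force': 0.0, 'gripper_width': 0.9971}
[('PlanningError', <class 'station.PlanningError'>), ('grip_point_offset', 0.0187)]
top [[437.0, 0.0, 255.0], [0.0, 437.0, 190.6], [0.0, 0.0, 1.0]] [[-0.0073, -0.9941, 0.1079, 0.4411], [-1.0, 0.0079, 0.0045, -0.0051], [-0.0053, -0.1078, -0.9942, 1.2576], [0.0, 0.0, 0.0, 1.0]]
side [[474.1, 0.0, 252.1], [0.0, 474.1, 190.2], [0.0, 0.0, 1.0]] [[0.9549, -0.1715, 0.2425, 0.2722], [-0.2962, -0.4917, 0.8188, -0.9722], [-0.0213, -0.8537, -0.5203, 0.7106], [0.0, 0.0, 0.0, 1.0]]
wrist [[341.0, 0.0, 252.6], [0.0, 341.0, 188.0], [0.0, 0.0, 1.0]] [[0.4382, 0.8684, 0.2321, 0.2365], [0.8989, -0.4233, -0.1136, 0.6338], [-0.0005, 0.2584, -0.966, 0.3737], [0.0, 0.0, 0.0, 1.0]]
```

View pics/top0b.png

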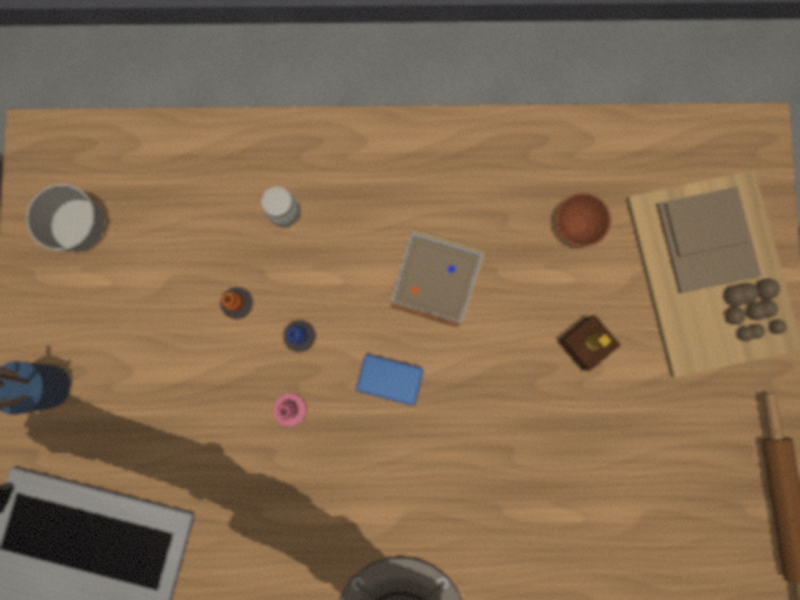

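View pics/side0b.png

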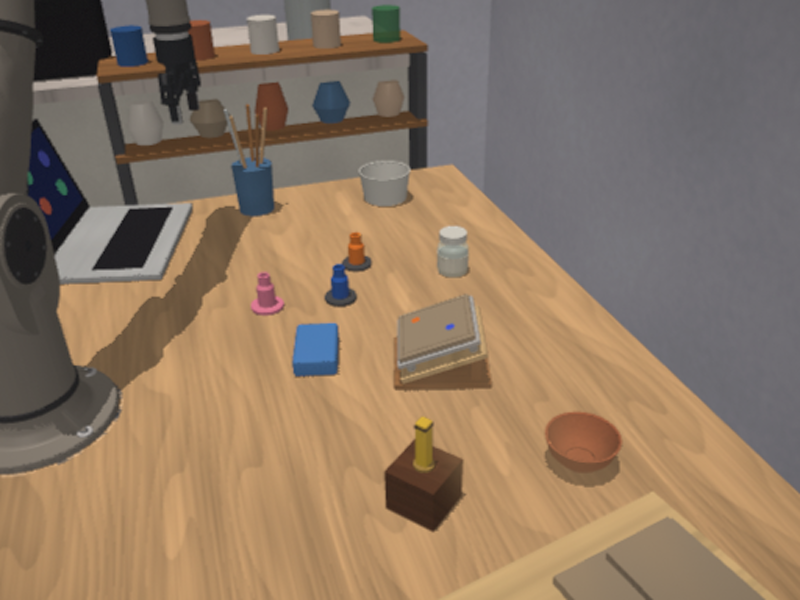

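```bash
cat > h.py <<'E'
from station import get_obs,cams,job,bot
import cv2,numpy as np
def ray(P,uv):
    K=P["K"];T=np.array(P["extrinsics"]);d=T[:3,:3]@np.linalg.inv(K)@np.array([uv[0],uv[1],1.]);return T[:3,3],d/np.linalg.norm(d)
def onz(P,uv,z):
    o,d=ray(P,uv);return o+d*(z-o[2])/d[2]
def tri(rs):
    A=0;b=0
    for o,d in rs:
        M=np.eye(3)-np.outer(d,d);A=A+M;b=b+M@o
    p=np.linalg.solve(A,b);return p,[np.linalg.norm((np.eye(3)-np.outer(d,d))@(p-o))*1e3 for o,d in rs]
def proj(P,X):
    T=np.linalg.inv(P["extrinsics"]);c=T[:3,:3]@np.array(X)+T[:3,3];q=P["K"]@c;return q[:2]/q[2]
def blobs(im,lo,hi,amin=15):
    m=cv2.inRange(cv2.cvtColor(im,cv2.COLOR_BGR2HSV),lo,hi)
    n,l,s,c=cv2.connectedComponentsWithStats(m)
    return [(np.round(c[i],1).tolist(),s[i].tolist()) for i in range(1,n) if s[i][4]>=amin]
E
python3 - <<'E'
from h import *
for n in("top","side"):
    im=cv2.imread(f"pics/{n}0.png")
    print(n,"Y",blobs(im,(22,120,80),(32,255,255)));print(" B",blobs(im,(108,130,40),(130,255,255)));print(" O",blobs(im,(0,180,110),(12,255,255)))
P=cams.camera_params("top");f=1/1.5625
for nm,uv,z in(("handletop",(604,340),.134),("blue vial",(297,334),.068),("orange",(232,300),.068),("mark",(451,268),.075),("jar",(277,202),.085),("bowl",(582,219),.045),("sponge",(390,379),.032)):
    print(nm,np.round(onz(P,np.array(uv)*f,z),4))
for uv in((412,232),(484,252),(458,323),(392,303)): print(np.round(onz(P,np.array(uv)*f,.07),3))
E
```

```text
top Y [([385.7, 217.9], [382, 215, 8, 6, 25])]
 B [([189.2, 214.1], [185, 210, 9, 9, 62])]
 O [([148.4, 192.5], [143, 188, 11, 10, 73])]
side Y [([270.9, 270.3], [267, 267, 9, 7, 44]), ([270.5, 287.4], [266, 275, 10, 24, 181])]
 B [([82.3, 26.8], [71, 17, 22, 24, 194]), ([77.1, 38.7], [75, 36, 6, 6, 16]), ([32.2, 116.2], [19, 82, 33, 71, 1051]), ([216.9, 180.8], [212, 170, 11, 21, 175])]
 O [([227.4, 159.4], [223, 149, 10, 20, 147])]
handletop [ 0.4906 -0.3371  0.134 ]
blue vial [0.508  0.1775 0.068 ]
orange [0.5685 0.2921 0.068 ]
mark [ 0.621  -0.0922  0.075 ]
jar [0.7391 0.2121 0.085 ]
bowl [ 0.7131 -0.3324  0.045 ]
sponge [0.4285 0.0164 0.032 ]
[ 0.687 -0.025  0.07 ]
[ 0.65  -0.151  0.07 ]
[ 0.525 -0.103  0.07 ]
[0.561 0.011 0.07 ]
```

>>> arm_command:
  rows:
    - [[85, 0.2, -0.9, 0.3, 0], [85, 0.2, -0.9, 0.3, 0], [85, 0.2, -0.9, 0.3, 0], [85, 0.6, -0.8, 0, 0], [85, 0.6, -0.8, 0, 0], [85, 0.6, -0.8, 0, 0], [85, 0.6, -0.8, 0, 0], [85, 0.6, -0.8, 0, 0], [85, 0.6, -0.8, 0, 0], [85, 0.6, -0.8, 0, 0]]

```text
t: 1.4
eef_pos: [0.5847, 0.1072, 0.2853]
tool_rot: [-0.0, 0.225, 0.974, 0.0]
contact_force: [1.6, 0.5, -0.9]
gripper_width: 1.0
grasp_force: 0.0
```

>>> arm_command:
  rows:
    - [[85, -0.2, -0.8, 0, 0], [85, -0.2, -0.8, 0, 0], [85, -0.2, -0.8, 0, 0], [85, -0.2, -0.8, 0, 0], [85, -0.2, -0.8, 0, 0], [85, -0.2, -0.8, 0, 0], [85, -0.2, -0.8, 0, 0], [85, -0.2, -0.8, 0, 0], [85, -0.1, -0.8, 0, 0], [85, 0, 0, 0, 0]]

```text
t: 2.65
eef_pos: [0.4797, -0.3277, 0.2853]
tool_rot: [-0.0, 0.228, 0.974, -0.001]
contact_force: [0.5, 0.8, 0.2]
gripper_width: 0.996
grasp_force: 0.0
```

Run:
```python
from h import *
import pickle
im={}
P=cams.camera_params("wrist");a=cams.read_camera("wrist")[...,::-1];cv2.imwrite("pics/w1.png",a);pickle.dump(P,open("w1.pkl","wb"))
print(get_obs()["eef_pos"],get_obs()["tool_rot"],blobs(a,(20,100,60),(34,255,255)),proj(P,[.49,-.337,.134]))
cv2.imwrite("pics/w1b.png",cv2.resize(a,(800,600),interpolation=cv2.INTER_CUBIC))
```

```text
[ 0.48086642 -0.324957    0.2850343 ] [-3.40148929e-04  2.26810906e-01  9.73938722e-01 -2.52050206e-04] [([248.0, 180.6], [237, 163, 23, 38, 633])] [249.87265371 187.77136516]
```

View pics/w1b.png

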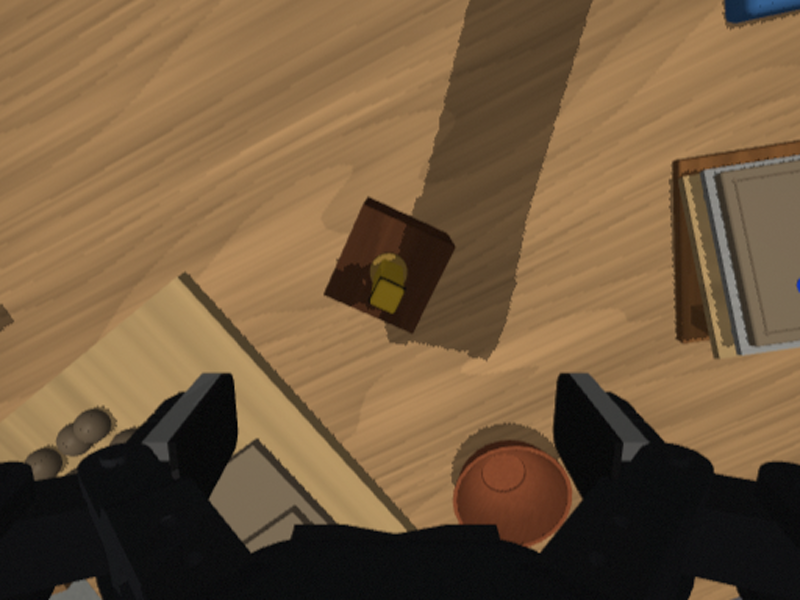

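Run:
```python
from h import *
import pickle
P=pickle.load(open("w1.pkl","rb"));a=cv2.imread("pics/w1.png")
h=cv2.cvtColor(a,cv2.COLOR_BGR2HSV)
print(h[178:202:2,236:262:2,2])
for v in(110,130,150):
    m=cv2.inRange(h,(20,120,v),(34,255,255));m[:175]=0
    c=max(cv2.findContours(m,0,2)[0],key=cv2.contourArea);b=cv2.boxPoints(cv2.minAreaRect(c))
    w=np.array([onz(P,q,.134) for q in b]);e=w[1]-w[0];e2=w[2]-w[1]
    print(v,b.tolist(),w.mean(0).round(4),np.linalg.norm(e),np.linalg.norm(e2),np.degrees(np.arctan2(e[1],e[0])),np.degrees(np.arctan2(e2[1],e2[0])))
w=np.array([onz(P,np.array(q)/1.5625,.064) for q in((375,211),(455,246),(414,333),(324,293))]);print(w.round(4),w.mean(0))
print(onz(P,np.array((389,268))/1.5625,.066))
```

```text
[[ 41  79  83  54  46  40  63  85  86  87  87  79  45]
 [ 37  68  82  71 106  99  70  31  61  86  86  73  42]
 [ 40  64  58 103 112 112 108 101  72  32  61  59  41]
 [ 40  73  75 109 112 113 112 111 109 102  79  19  37]
 [ 39  48 102 111 111 112 112 112 113 111 109  60  40]
 [ 39  67 109 111 112 111 112 112 111 112 108  53  39]
 [ 26 101 111 112 111 111 112 110 111 111  96  40  39]
 [ 25 109 110 110 110 111 111 110 110 108  57  39  39]
 [ 35  92 107 111 111 110 111 111 110 101  40  38  38]
 [ 39  40  60  88 107 110 111 111 107  57  39  39  42]
 [ 68  56  68  57  51  79 104 109 101  37  39  39  42]
 [ 71  69  69  68  41  36  36  78  43  36  39  40  43]]
110 [[238.1999969482422, 192.59999084472656], [244.40000915527344, 180.1999969482422], [256.4000244140625, 186.1999969482422], [250.1999969482422, 198.59999084472656]] [ 0.4904 -0.3398  0.134 ] 0.012763740785157658 0.012018690430160179 127.3908658907611 36.308928403707746Traceback (most recent call last):
  File "<stdin>", line 8, in <module>
ValueError: max() iterable argument is empty
```

Run:
```python
from h import *
import pickle
P=pickle.load(open("w1.pkl","rb"));a=cv2.imread("pics/w1.png")
h=cv2.cvtColor(a,cv2.COLOR_BGR2HSV)
for v in(80,90,98):
    m=cv2.inRange(h,(20,120,v),(34,255,255));m[:179]=0;m[:,:235]=0
    c=max(cv2.findContours(m,0,2)[0],key=cv2.contourArea);b=cv2.boxPoints(cv2.minAreaRect(c))
    w=np.array([onz(P,q,.134) for q in b]);e=w[1]-w[0];e2=w[2]-w[1]
    print(v,b.round(1).tolist(),w.mean(0).round(4),np.linalg.norm(e),np.linalg.norm(e2),np.degrees(np.arctan2(e[1],e[0])),np.degrees(np.arctan2(e2[1],e2[0])))
w=np.array([onz(P,np.array(q)/1.5625,.064) for q in((366,207),(455,246),(414,333),(324,293))]);print(w.round(4),w.mean(0))
for i in range(4):
    e=w[(i+1)%4]-w[i];print(np.linalg.norm(e),np.degrees(np.arctan2(e[1],e[0])))
print(onz(P,np.array((389,268))/1.5625,.066))
```

```text
80 [[236.0, 193.0], [243.39999389648438, 178.1999969482422], [258.6000061035156, 185.8000030517578], [251.1999969482422, 200.60000610351562]] [ 0.4904 -0.3398  0.134 ] 0.0152244356884265 0.015209273472569767 127.32093144088557 36.336065632504585
90 [[236.0, 193.0], [243.39999389648438, 178.1999969482422], [258.20001220703125, 185.60000610351562], [250.8000030517578, 200.39999389648438]] [ 0.4902 -0.3399  0.134 ] 0.015224435946738484 0.014806694499482251 127.3209322413788 36.33604198081802
98 [[236.60000610351562, 192.8000030517578], [243.60000610351562, 178.8000030517578], [258.0, 186.0], [251.0, 200.0]] [ 0.4904 -0.3398  0.134 ] 0.01440377962523102 0.014413300761452232 127.33842135427606 36.32692559323941
[[ 0.4448 -0.3336  0.064 ]
 [ 0.4959 -0.2907  0.064 ]
 [ 0.5405 -0.3439  0.064 ]
 [ 0.4853 -0.3879  0.064 ]] [ 0.49162085 -0.33903961  0.064     ]
0.06677782442065629 39.979357371780395
0.06934973013643597 -50.00293855272648
0.07064260905223725 -141.43430879213903
0.0677148689981537 126.74384093422204
[ 0.48917543 -0.33836977  0.066     ]
```

>>> arm_command:
  rows:
    - [[85, 0.03, -0.04, 0, -0.96], [85, 0.03, -0.04, 0, -0.96], [85, 0.03, -0.04, 0, -0.96], [85, 0.02, -0.04, 0, -0.96], [85, 0.03, -0.04, 0, -0.96], [85, 0.02, -0.04, 0, -0.94], [85, 0, 0, -0.5, 0], [85, 0, 0, -0.5, 0], [85, 0, 0, -0.4, 0], [85, 0, 0, 0, 0]]

```text
t: 3.95
eef_pos: [0.4911, -0.3352, 0.1995]
tool_rot: [-0.002, 0.44, 0.898, 0.0]
contact_force: [-0.1, 0.1, 0.2]
gripper_width: 0.997
grasp_force: 0.0
```

Run:
```python
from h import *
import pickle
P=cams.camera_params("wrist");a=cams.read_camera("wrist")[...,::-1];cv2.imwrite("pics/w2.png",a);pickle.dump(P,open("w2.pkl","wb"))
o=get_obs();print(o["eef_pos"],o["tool_rot"],o["q"],o["t"])
h=cv2.cvtColor(a,cv2.COLOR_BGR2HSV)
R=proj(P,[.4905,-.3395,.134]);print(R)
cv2.imwrite("pics/w2b.png",cv2.resize(a[int(R[1])-90:int(R[1])+90,int(R[0])-120:int(R[0])+120],None,fx=3,fy=3))
```

```text
[ 0.49180577 -0.3361674   0.20095072] [-8.31157014e-04  4.40001655e-01  8.97996533e-01  2.81408550e-04] [ 0.0520379   0.42395589  0.58545819  1.81169137 -0.27581634  0.98969497
  1.40974772] 4.0
[249.36335309 206.42970536]
```

View pics/w2b.png

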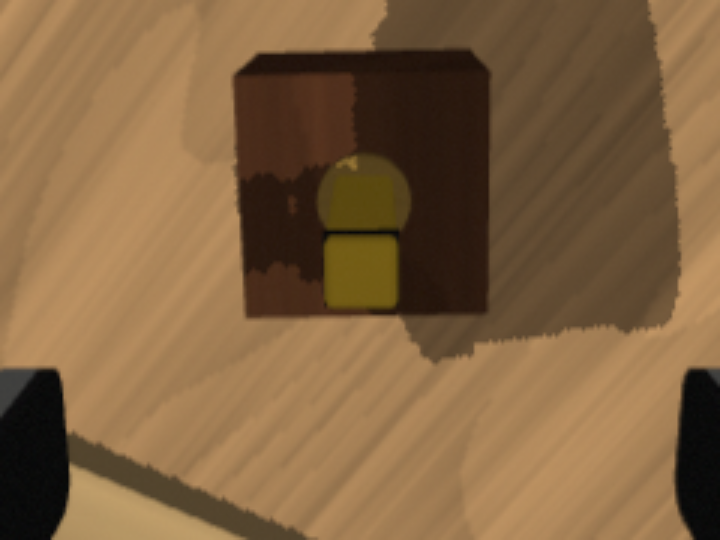

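>>> arm_command:
  rows:
    - [[85, -0.02, -0.04, -0.5, 0], [85, 0, 0, -0.5, 0], [85, 0, 0, -0.5, 0], [85, 0, 0, -0.3, 0], [85, 0, 0, -0.18, 0], [85, 0, 0, 0, 0], [0, 0, 0, 0, 0], [0, 0, 0, 0, 0], [0, 0, 0, 0, 0], [0, 0, 0, 0, 0]]
  newtons: 30

```text
t: 5.25
eef_pos: [0.4905, -0.3402, 0.0828]
tool_rot: [0.0, 0.441, 0.898, 0.0]
contact_force: [-0.5, 0.8, 1.2]
gripper_width: 0.18
grasp_force: 34.1
```

>>> arm_command:
  rows:
    - [[0, 0, 0, 0, 0], [0, 0, 0, 0, 0], [0, 0, 0, 0.1, 0], [0, 0, 0, 0.2, 0], [0, 0, 0, 0.3, 0], [0, 0, 0, 0.3, 0], [0, 0, 0, 0.3, 0], [0, 0, 0, 0.4, 0], [0, 0, 0, 0.4, 0], [0, 0, 0, 0, 0]]
  newtons: 30

```text
t: 6.5
eef_pos: [0.4913, -0.341, 0.205]
tool_rot: [0.002, 0.441, 0.898, 0.0]
contact_force: [0.1, -0.9, -0.9]
gripper_width: 0.186
grasp_force: 33.8
```

Run:
```python
from h import *
o=get_obs();print({k:np.round(v,4).tolist() for k,v in o.items()})
S=cams.camera_params("side");T=cams.camera_params("top")
a=cams.read_camera("side")[...,::-1];cv2.imwrite("pics/s2.png",a)
u=proj(S,[.49,-.34,.12]).astype(int);cv2.imwrite("pics/s2b.png",cv2.resize(a[u[1]-75:u[1]+75,u[0]-100:u[0]+100],None,fx=4,fy=4,interpolation=cv2.INTER_CUBIC));print(u)
```

```text
{'t': 6.5, 'q': [0.0541, 0.4209, 0.5926, 1.8072, -0.277, 0.9923, 1.416], 'joint_vel': [0.006, 0.0321, -0.0223, 0.0416, -0.0121, -0.0226, 0.0086], 'joint_torque': [-0.2033, -48.2799, 8.1992, -26.2708, 0.1046, 0.2581, -0.0927], 'eef_pos': [0.4913, -0.341, 0.205], 'tool_rot': [0.0022, 0.4409, 0.8976, 0.0001], 'contact_force': [0.0859, -0.9472, -0.8631], 'torque': [0.0159, -0.0225, 0.0129], 'grasp_force': 33.8243, 'gripper_width': 0.1863}
[270 274]
```

View pics/s2b.png

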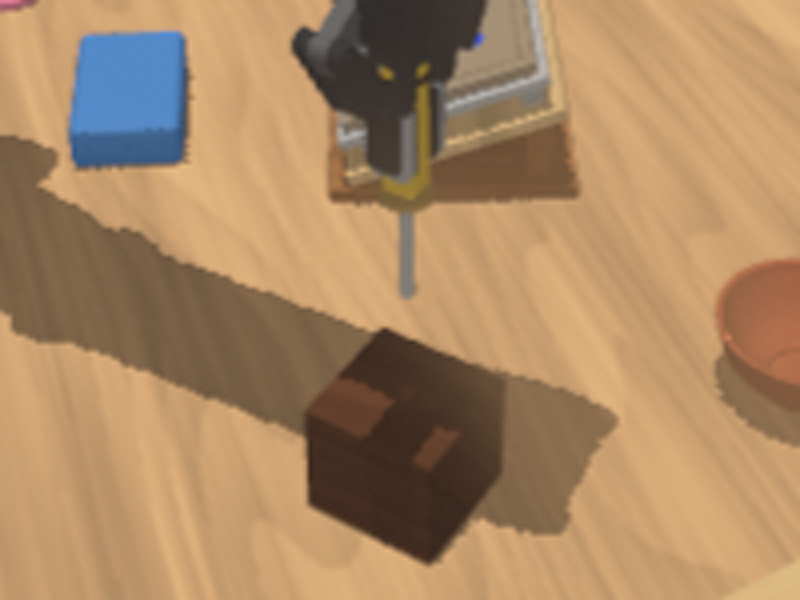

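>>> arm_command:
  rows:
    - [[0, 0.3, 0.4, 0.2, 0.9], [0, 0.3, 0.4, 0.2, 0.9], [0, 0.3, 0.4, 0.2, 0.9], [0, 0.3, 0.4, 0.2, 0.9], [0, 0.3, 0.4, 0.1, 0.9], [0, 0.3, 0.5, 0.1, 0.9], [0, 0.4, 0.5, 0, 0.9], [0, 0.4, 0.5, 0, 0.9], [0, 0.3, 0.4, 0, 0.8], [0, 0, 0, 0, 0]]

```text
t: 7.8
eef_pos: [0.6658, -0.1018, 0.2617]
tool_rot: [-0.0, 0.133, 0.991, 0.001]
contact_force: [-0.1, -0.4, -0.9]
gripper_width: 0.184
grasp_force: 33.8
```

Run:
```python
from h import *
import pickle
P=cams.camera_params("wrist");a=cams.read_camera("wrist")[...,::-1];cv2.imwrite("pics/w3.png",a);pickle.dump(P,open("w3.pkl","wb"))
o=get_obs();print(o["eef_pos"],o["tool_rot"],o["q"],o["t"],blobs(a,(108,130,40),(130,255,255)),blobs(a,(0,180,110),(12,255,255)))
cv2.imwrite("pics/w3b.png",cv2.resize(a,(800,600),interpolation=cv2.INTER_CUBIC))
```

```text
[ 0.66477763 -0.10446919  0.26195679] [-4.96235178e-04  1.34532430e-01  9.90909064e-01 -8.00080431e-05] [-0.21258312  0.46984751  0.39702613  1.5457788  -0.19147941  1.1655964
  1.52254355] 7.85 [([248.1, 116.8], [241, 110, 15, 15, 174])] [([303.9, 61.2], [297, 55, 15, 14, 162])]
```

View pics/w3b.png

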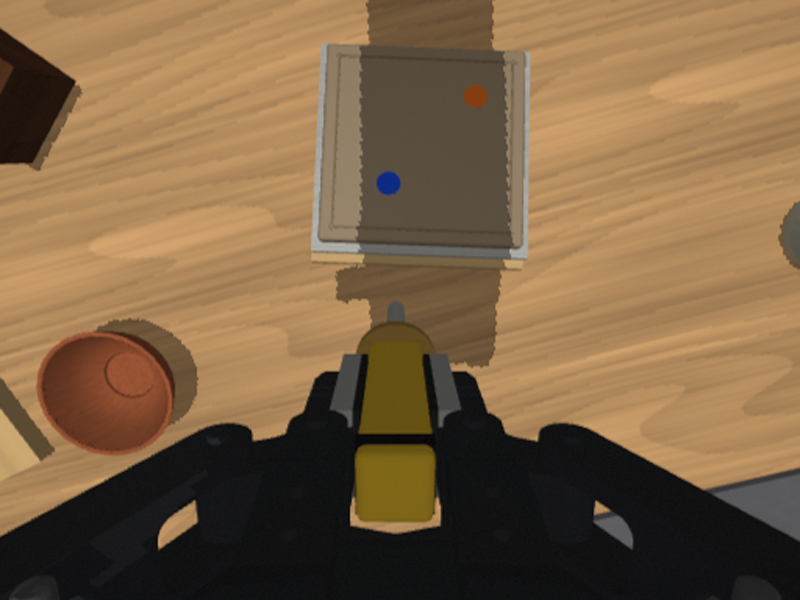

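Run:
```python
from h import *
import pickle
P=pickle.load(open("w3.pkl","rb"));T=cams.camera_params("top");S=cams.camera_params("side")
t=cv2.imread("pics/top0.png");s=cv2.imread("pics/side0.png")
def near(im,lo,hi,uv,r=8):
    h=cv2.inRange(cv2.cvtColor(im,cv2.COLOR_BGR2HSV),lo,hi).astype(float);y,x=np.mgrid[:h.shape[0],:h.shape[1]]
    h[(x-uv[0])**2+(y-uv[1])**2>r*r]=0;return np.array([(x*h).sum(),(y*h).sum()])/h.sum()
B=((105,60,40),(135,255,255));O=((0,130,90),(14,255,255))
for nm,C,w,a,b in(("blue",B,(248.1,116.8),(451,268),(450,326)),("orange",O,(303.9,61.2),(415,290),(415,321))):
    at=near(t,*C,np.array(a)/1.5625);as_=near(s,*C,np.array(b)/1.5625)
    print(nm,at,as_,[ (p.round(4),np.round(r,1)) for p,r in (tri([ray(P,w),ray(T,at),ray(S,as_)]),tri([ray(P,w),ray(S,as_)]))])
    print(onz(P,w,.08),onz(T,at,.08))
obj=np.array([[-.06,.06,0],[-.06,-.06,0],[.06,-.06,0],[.06,.06,0]])
img=np.array([(527,52),(326,45),(318,240),(522,247)])/1.5625
ok,r,tv=cv2.solvePnP(obj,img,P["K"],None);E=np.array(P["extrinsics"]);R=E[:3,:3]@cv2.Rodrigues(r)[0];c=E[:3,:3]@tv[:,0]+E[:3,3]
print("pnp",R.round(3).tolist(),c.round(4),(c+R@[.025,-.02,0]).round(4))
# vial from top+side
for nm,uv,us in(("blue",(297,334),(339,268)),("orange",(232,300),(356,237))):
    print(nm,tri([ray(T,np.array(uv)/1.5625),ray(S,np.array(us)/1.5625)]))
```

```text
blue [288.5        171.72727273] [287.52941176 208.70588235] [(array([ 0.6191, -0.0927,  0.0827]), array([1.4, 1.4, 0.4])), (array([ 0.6187, -0.0941,  0.0837]), array([0.3, 0.3]))]
[ 0.61866741 -0.09408519  0.08      ] [ 0.6197105  -0.09147892  0.08      ]
orange [265.08695652 185.2173913 ] [265.625  204.3125] [(array([ 0.5849, -0.0289,  0.0632]), array([1.6, 1.3, 0.8])), (array([ 0.5845, -0.0305,  0.0645]), array([0.7, 0.7]))]
[ 0.58465609 -0.03272958  0.08      ] [ 0.5832324  -0.02738684  0.08      ]
pnp [[0.897, 0.295, -0.329], [-0.283, 0.955, 0.084], [0.339, 0.018, 0.941]] [ 0.603  -0.0679  0.0757] [ 0.6195 -0.0941  0.0838]
blue (array([0.50953975, 0.17818528, 0.06206271]), [np.float64(1.242367017031748), np.float64(1.2423670170319145)])
orange (array([0.57112544, 0.2940504 , 0.05902357]), [np.float64(1.6831630371498147), np.float64(1.683163037149691)])
```

>>> arm_command:
  rows:
    - [[0, -0.2, 0.5, 0, -0.44], [0, -0.2, 0.5, 0, 0], [0, -0.2, 0.5, 0, 0], [0, -0.2, 0.5, 0, 0], [0, -0.2, 0.5, 0, 0], [0, -0.2, 0.5, 0, 0], [0, -0.2, 0.5, 0, 0], [0, -0.2, 0.5, 0, 0], [0, -0.2, 0.5, 0, 0], [0, 0, 0, 0, 0]]

```text
t: 9.1
eef_pos: [0.5552, 0.1657, 0.2625]
tool_rot: [-0.0, 0.152, 0.988, 0.0]
contact_force: [0.2, -0.9, -0.8]
gripper_width: 0.182
grasp_force: 33.8
```

Run:
```python
from h import *
import pickle
P=cams.camera_params("wrist");a=cams.read_camera("wrist")[...,::-1];cv2.imwrite("pics/w4.png",a);pickle.dump(P,open("w4.pkl","wb"))
o=get_obs();print(o["eef_pos"],o["tool_rot"],o["t"],blobs(a,(108,130,40),(130,255,255)),blobs(a,(0,180,110),(12,255,255)))
cv2.imwrite("pics/w4b.png",cv2.resize(a,(800,600),interpolation=cv2.INTER_CUBIC))
```

```text
[0.55598414 0.1635517  0.26258785] [-2.03290014e-05  1.53190141e-01  9.88196701e-01 -2.46923769e-04] 9.15 [([254.4, 112.9], [240, 98, 30, 31, 734]), ([37.6, 295.9], [31, 290, 14, 13, 136])] [([376.9, 134.5], [360, 120, 37, 31, 649]), ([86.9, 243.4], [81, 238, 13, 12, 126])]
```

View pics/w4b.png

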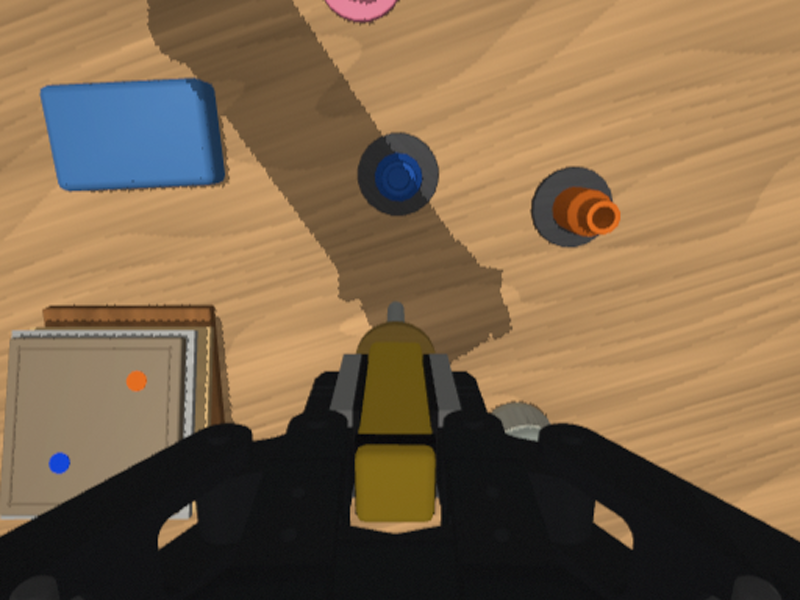

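Run:
```python
from h import *
import pickle
P=pickle.load(open("w4.pkl","rb"));P3=pickle.load(open("w3.pkl","rb"))
a=cv2.imread("pics/w4.png")
print("vial",onz(P,np.array((398,178))/1.5625,.068),"foot",onz(P,np.array((398.5,174))/1.5625,.008),"orange",onz(P,np.array((602,217))/1.5625,.068))
S=cams.camera_params("side")
print("mark",tri([ray(P,(37.6,295.9)),ray(P3,(248.1,116.8)),ray(S,(287.5,208.7))]),tri([ray(P,(37.6,295.9)),ray(P3,(248.1,116.8))]))
print("tip proj",proj(P,[.5564,.1642,.184])*1.5625, proj(P,[.5564,.1642,.248])*1.5625,proj(P,[.5564,.1642,.314])*1.5625)
print(onz(P,np.array((396.5,303))/1.5625,.184),onz(P,np.array((396,455))/1.5625,.314))
```

```text
vial [0.50834085 0.18165436 0.068     ] foot [0.50854192 0.18244883 0.008     ] orange [0.57010148 0.2974862  0.068     ]
mark (array([ 0.61864009, -0.09452468,  0.08449824]), [np.float64(0.4969177934652703), np.float64(0.5843622704830652), np.float64(0.39697906716448433)]) (array([ 0.61838806, -0.09393378,  0.08588921]), [np.float64(0.016878282862298966), np.float64(0.01687828286233375)])
tip proj [394.7233284  310.90351463] [395.04887807 368.92586468] [395.78253926 499.68546603]
[0.55322446 0.16600579 0.184     ] [0.54686792 0.16723908 0.314     ]
```

>>> arm_command:
  rows:
    - [[0, -0.2, 0.07, 0, 0], [0, -0.2, 0.07, 0, 0], [0, -0.2, 0.08, 0, 0], [0, -0.2, 0.07, 0, 0], [0, 0, 0, -0.4, 0], [0, 0, 0, -0.4, 0], [0, 0, 0, -0.4, 0], [0, 0, 0, -0.3, 0], [0, 0, 0, -0.18, 0], [0, 0, 0, 0, 0]]

```text
t: 10.4
eef_pos: [0.5077, 0.1813, 0.1613]
tool_rot: [-0.0, 0.153, 0.988, -0.0]
contact_force: [0.0, 0.7, -0.5]
gripper_width: 0.182
grasp_force: 33.8
```

Run:
```python
from h import *
import pickle
P=cams.camera_params("wrist");a=cams.read_camera("wrist")[...,::-1];cv2.imwrite("pics/w5.png",a);pickle.dump(P,open("w5.pkl","wb"))
S=cams.camera_params("side");T=cams.camera_params("top");s=cams.read_camera("side")[...,::-1]
o=get_obs();print(o["eef_pos"],o["tool_rot"],o["t"])
m=proj(P,[.5083,.1817,.068]);u=proj(S,[.5083,.1817,.08]).astype(int);print(m,proj(P,[.5083,.1817,.083]),u)
A=cv2.resize(a[50:350,152:352],(400,600),interpolation=cv2.INTER_CUBIC);B=cv2.resize(s[u[1]-45:u[1]+45,u[0]-30:u[0]+30],(400,600),interpolation=cv2.INTER_CUBIC)
cv2.imwrite("pics/w5b.png",np.hstack([A,B]))
```

```text
[0.5086302  0.18150112 0.16232405] [3.77330158e-04 1.53478510e-01 9.88151875e-01 2.75659294e-04] 10.5
[254.93590539 191.4755572 ] [255.0906405 197.3984334] [215 165]
```

View pics/w5b.png

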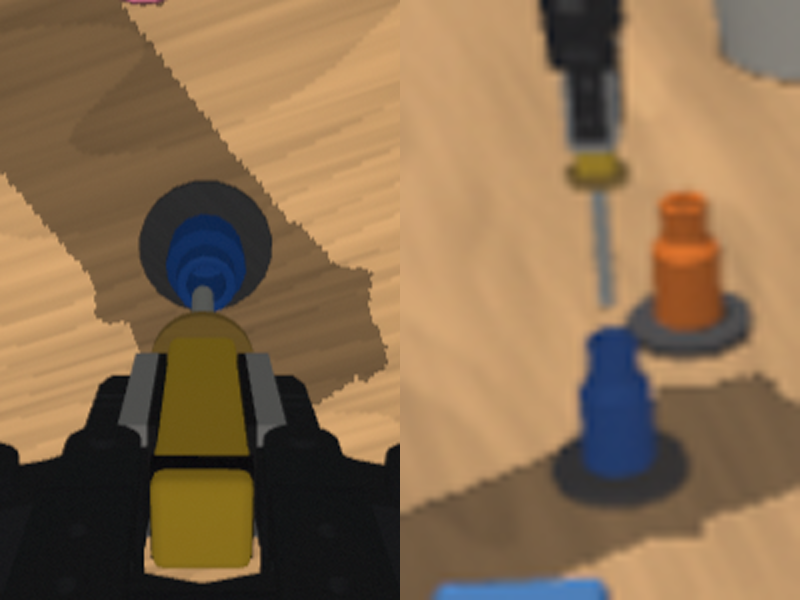

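>>> arm_command:
  rows:
    - [[0, 0, 0.015, -0.1, 0], [0, 0, 0, -0.1, 0], [0, 0, 0, -0.1, 0], [0, 0, 0, -0.1, 0], [0, 0, 0, -0.1, 0], [0, 0, 0, -0.1, 0], [0, 0, 0, -0.1, 0], [0, 0, 0, -0.1, 0], [0, 0, 0, -0.1, 0], [0, 0, 0, -0.1, 0]]

```text
t: 11.75
eef_pos: [0.5083, 0.1822, 0.1013]
tool_rot: [0.0, 0.153, 0.988, 0.0]
contact_force: [-0.2, -0.5, -1.6]
gripper_width: 0.18
grasp_force: 33.8
```

>>> arm_command:
  rows:
    - [[0, 0, 0, -0.08, 0], [0, 0, 0, 0, 0], [0, 0, 0, 0, 0], [0, 0, 0, 0, 0], [0, 0, 0, 0, 0], [0, 0, 0, 0, 0], [0, 0, 0, 0, 0], [0, 0, 0, 0, 0], [0, 0, 0, 0, 0], [0, 0, 0, 0, 0]]

```text
t: 13.0
eef_pos: [0.5083, 0.1822, 0.0969]
tool_rot: [-0.0, 0.154, 0.988, 0.0]
contact_force: [-0.3, -0.3, -0.8]
gripper_width: 0.185
grasp_force: 33.8
```

Run:
```python
from h import *
for i in range(3):
    o=get_obs();print(o["eef_pos"],o["contact_force"],o["torque"],o["t"])
    s=cams.read_camera("side")[...,::-1]
cv2.imwrite("pics/s6.png",s)
```

```text
[0.50830652 0.18217254 0.09690742] [-0.25167399 -0.33531015 -0.84222251] [-0.07112255  0.06024306 -0.01169781] 13.0
[0.50829722 0.18221983 0.0968951 ] [ 0.7647901   0.2312741  -0.86967746] [-2.84669560e-02 -6.95854661e-05  5.45702429e-02] 13.05
[0.50830217 0.18219036 0.09689304] [-0.57486711  0.43205465 -1.43337067] [ 0.0351231  -0.04709335  0.01294262] 13.1
```

>>> arm_command:
  rows:
    - [[0, 0, 0, -0.05, 0], [0, 0, 0, 0, 0], [0, 0, 0, 0, 0], [0, 0, 0, 0, 0], [0, 0, 0, 0.12, 0], [0, 0, 0, 0.12, 0], [0, 0, 0, 0.12, 0], [0, 0, 0, 0.12, 0], [0, 0, 0, 0.12, 0], [0, 0, 0, 0, 0]]

```text
t: 14.4
eef_pos: [0.5088, 0.1824, 0.1306]
tool_rot: [0.001, 0.154, 0.988, 0.0]
contact_force: [-0.0, -0.5, -0.6]
gripper_width: 0.188
grasp_force: 33.8
```

>>> arm_command:
  rows:
    - [[0, 0, 0, 0, 0], [0, -0.06, 0.02, 0, 0], [0, -0.06, 0.02, 0, 0], [0, -0.06, 0.02, 0, 0], [0, -0.06, 0.02, 0, 0], [0, 0, 0, 0, 0], [0, 0, 0, 0, 0], [0, 0, 0, 0, 0], [0, 0, 0, 0, 0], [0, 0, 0, 0, 0]]
  newtons: 20

```text
t: 15.65
eef_pos: [0.4938, 0.1871, 0.1299]
tool_rot: [-0.0, 0.153, 0.988, 0.0]
contact_force: [1.5, -1.3, 0.3]
gripper_width: 0.184
grasp_force: 33.9
```

Run:
```python
from h import *
import pickle
o=get_obs();print(o["eef_pos"],o["contact_force"],o["torque"],o["grasp_force"])
P=cams.camera_params("wrist");a=cams.read_camera("wrist")[...,::-1];cv2.imwrite("pics/w7.png",a);s=cams.read_camera("side")[...,::-1];cv2.imwrite("pics/s7.png",s)
S=cams.camera_params("side");u=proj(S,[.50,.185,.1]).astype(int)
A=cv2.resize(a[50:350,152:352],(400,600),interpolation=cv2.INTER_CUBIC);B=cv2.resize(s[u[1]-45:u[1]+45,u[0]-30:u[0]+30],(400,600),interpolation=cv2.INTER_CUBIC)
cv2.imwrite("pics/w7b.png",np.hstack([A,B]))
```

```text
[0.49378025 0.18708719 0.12990384] [ 1.47879304 -1.31264505  0.34515674] [-0.18555878 -0.47751744 -0.01547951] 33.92760694026947
```

View pics/w7b.png

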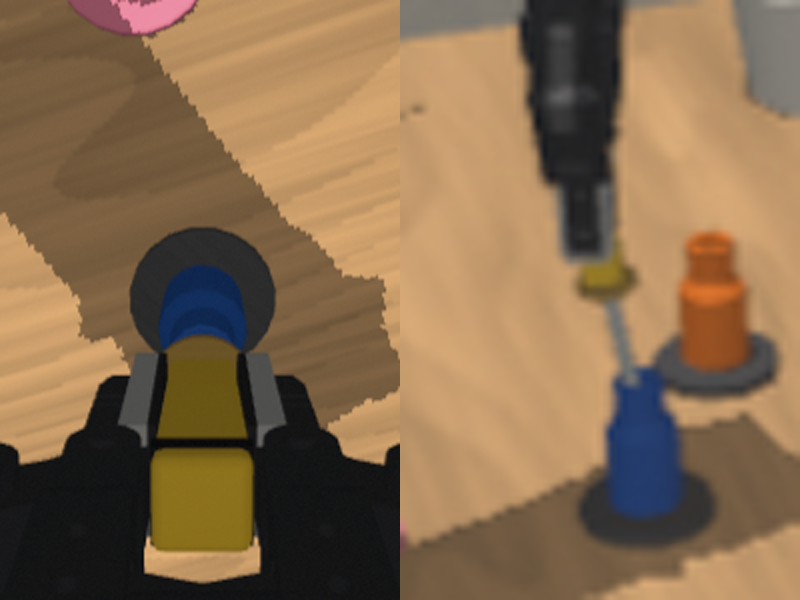

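>>> arm_command:
  rows:
    - [[0, -0.06, 0.02, 0, 0], [0, -0.06, 0.02, 0, 0], [0, -0.06, 0.02, 0, 0], [0, -0.06, 0.02, 0, 0], [0, -0.06, 0.02, 0, 0], [0, 0, 0, 0, 0], [0, 0.02, 0, 0.1, 0], [0, 0, 0, 0.2, 0], [0, 0, 0, 0.3, 0], [0, 0, 0, 0, 0]]

```text
t: 17.0
eef_pos: [0.4776, 0.1936, 0.1674]
tool_rot: [0.001, 0.153, 0.988, 0.001]
contact_force: [0.5, 0.4, -0.7]
gripper_width: 0.181
grasp_force: 34.3
```

```bash
cat > ang.py <<'E'
from h import *
import sys
def side():
    s=cams.read_camera("side")[...,::-1].astype(np.uint8).copy();return s
o=get_obs();print(o["eef_pos"],o["contact_force"],o["torque"],o["t"])
p=np.array(o["eef_pos"]);S=cams.camera_params("side")
P=cams.camera_params("wrist");a=cams.read_camera("wrist")[...,::-1];s=side()
u=proj(S,p+[0,0,-.03]).astype(int);org=(u[0]-30,u[1]-45)
# predicted axis overlay for various tilts: print tip pixel and handle-top pixel
w=np.radians(72.4);d=np.array([-np.sin(w),np.cos(w),0]);g=p+[0,0,.0187]
for th in(0,15,20,25):
    t=np.radians(th);ax=np.cos(t)*np.array([0,0,1])+np.sin(t)*d
    c=lambda q:((proj(S,q)-org)*600/90).round(0)
    print(th,"side tip",c(g-.097*ax),"rod top",c(g-.037*ax),"wrist tip",proj(P,g-.097*ax).round(1),"wrist top",((proj(P,g+.033*ax)-[152,50])*2).round(1))
B=cv2.resize(s[org[1]:org[1]+90,org[0]:org[0]+60],(400,600),interpolation=cv2.INTER_CUBIC)
A=cv2.resize(a[50:350,152:352],(400,600),interpolation=cv2.INTER_CUBIC)
cv2.imwrite(sys.argv[1],np.hstack([A,B]))
E
python3 ang.py pics/w8b.png
```

```text
[0.47764945 0.19361246 0.16736595] [ 0.45621228  0.42369653 -0.72302054] [-0.08090774  0.02755508  0.0167279 ] 17.0
0 side tip [210. 410.] rod top [200. 280.] wrist tip [253.9 196.6] wrist top [210.  532.1]
15 side tip [270. 402.] rod top [223. 277.] wrist tip [254. 233.] wrist top [210. 479.]
20 side tip [288. 396.] rod top [230. 275.] wrist tip [254.  245.4] wrist top [209.9 460. ]
25 side tip [307. 389.] rod top [237. 272.] wrist tip [254. 258.] wrist top [209.9 440.7]
```

View pics/w8b.png

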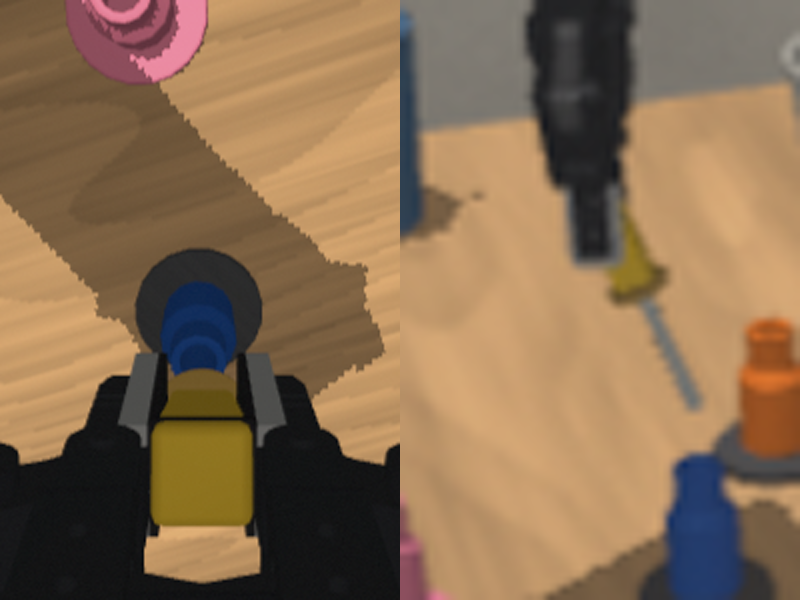

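>>> arm_command:
  rows:
    - [[0, 0, 0, 0.4, 0], [0, 0.2, -0.5, 0.4, 0], [0, 0.2, -0.6, 0, 0], [0, 0.2, -0.6, 0, 0], [0, 0.2, -0.6, 0, 0], [0, 0.2, -0.6, 0, 0], [0, 0.2, -0.6, 0, 0], [0, 0.3, -0.6, 0, 0], [0, 0.22, -0.49, -0.2, 0], [0, 0, 0, -0.2, 0]]
  newtons: 45

```text
t: 18.35
eef_pos: [0.5802, -0.0855, 0.1888]
tool_rot: [-0.0, 0.156, 0.988, -0.001]
contact_force: [0.0, 0.2, -0.7]
gripper_width: 0.179
grasp_force: 45.7
```

>>> arm_command:
  rows:
    - [[0, 0, 0, -0.1, 0], [0, 0, 0, -0.1, 0], [0, 0, 0, 0, 0], [0, 0, 0, 0, 0], [0, 0, 0, 0, 0], [0, 0, 0, 0, 0], [0, 0, 0, 0, 0], [0, 0, 0, 0, 0], [0, 0, 0, 0, 0], [0, 0, 0, 0, 0]]

```text
t: 19.6
eef_pos: [0.5803, -0.0824, 0.1779]
tool_rot: [-0.0, 0.154, 0.988, -0.0]
contact_force: [1.2, -0.2, -1.1]
gripper_width: 0.182
grasp_force: 45.7
```

```bash
cat > chk.py <<'E'
from h import *
import sys
o=get_obs();print(o["eef_pos"],o["tool_rot"],o["contact_force"],o["torque"],o["t"])
S=cams.camera_params("side");T=cams.camera_params("top")
s=cams.read_camera("side")[...,::-1];t=cams.read_camera("top")[...,::-1]
cv2.imwrite("pics/sc.png",s);cv2.imwrite("pics/tc.png",t)
u=proj(S,[.61,-.09,.12]).astype(int);v=proj(T,[.61,-.09,.1]).astype(int)
os_=(u[0]-40,u[1]-60);ot=(v[0]-40,v[1]-60);print("org",os_,ot,"scale 5")
cv2.imwrite(sys.argv[1],np.hstack([cv2.resize(i[q[1]:q[1]+120,q[0]:q[0]+80],(400,600),interpolation=cv2.INTER_CUBIC) for i,q in((s,os_),(t,ot))]))
E
python3 chk.py pics/c1.png
```

```text
[ 0.58030707 -0.08243055  0.17788667] [-2.24422087e-05  1.53528063e-01  9.88144288e-01 -3.63702673e-07] [ 1.15718279 -0.1567442  -1.14896782] [0.02729819 0.00282491 0.01289535] 19.6
org (np.int64(243), np.int64(135)) (np.int64(248), np.int64(114)) scale 5
```

View pics/c1.png

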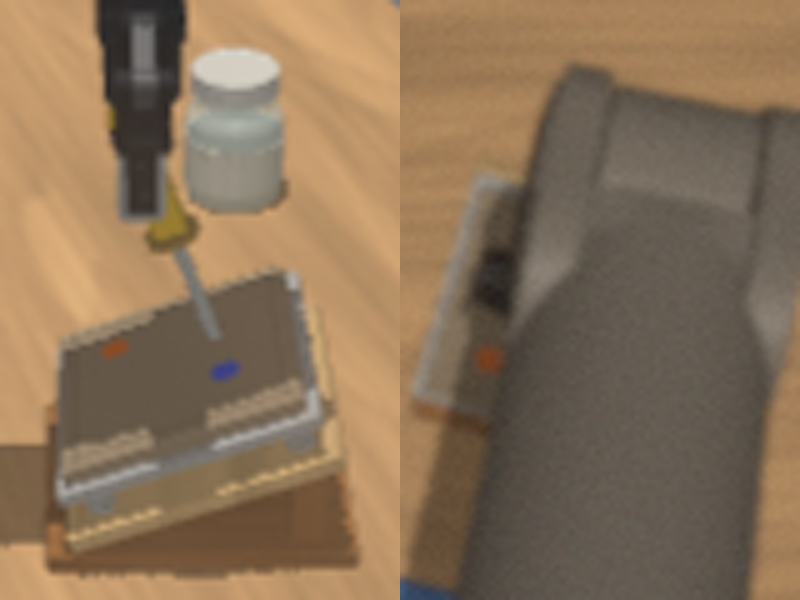

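Run:
```python
from h import *
S=cams.camera_params("side");p=np.array([.5804,-.0824,.1779])
yw=np.radians(-17.6);u=np.array([np.cos(yw),np.sin(yw),0]);z=np.array([0,0,1]);g=p+.0187*z
c=lambda q:((proj(S,q)-[243,135])*5).round(1)
m=np.array([.6187,-.0942,.0845]);n=np.cos(np.radians(20))*z-np.sin(np.radians(20))*u
print("mark",c(m),"mark+n",[ (d,c(m+n*d)) for d in(.01,.015,.02)])
for L in(.097,.101,.105):
  for th in(17,20,23):
    t=np.radians(th);a=np.cos(t)*z-np.sin(t)*u;tip=g-L*a;r=m-tip
    print(L,th,c(tip),c(tip+.06*a),"tip",tip.round(4),"rel: along n %.1f u %.1f y %.1f"%tuple(1e3*np.array([-r@n,r@(np.cos(np.radians(20))*u+np.sin(np.radians(20))*z),r@np.cross(z,u)])))
```

```text
mark [222.2 367.3] mark+n [(0.01, array([215.3, 350.9])), (0.015, array([211.8, 342.6])), (0.02, array([208.4, 334.3]))]
0.097 17 [198.1 333.9] [161.4 229.4] tip [ 0.6074 -0.091   0.1038] rel: along n 22.2 u 4.4 y 0.3
0.097 20 [208.3 330.9] [165.4 228.2] tip [ 0.612  -0.0924  0.1054] rel: along n 22.0 u -0.7 y 0.3
0.097 23 [218.4 327.4] [169.3 226.8] tip [ 0.6165 -0.0939  0.1073] rel: along n 22.2 u -5.8 y 0.3
0.101 17 [200.5 340.7] [163.9 236.5] tip [ 0.6085 -0.0913  0.1   ] rel: along n 18.2 u 4.6 y 0.3
0.101 20 [211.1 337.5] [168.3 235.2] tip [ 0.6133 -0.0928  0.1017] rel: along n 18.0 u -0.7 y 0.3
0.101 23 [221.6 333.9] [172.7 233.6] tip [ 0.618  -0.0943  0.1036] rel: along n 18.2 u -6.0 y 0.3
0.105 17 [202.8 347.4] [166.4 243.6] tip [ 0.6097 -0.0917  0.0962] rel: along n 14.2 u 4.8 y 0.3
0.105 20 [213.9 344.2] [171.3 242.2] tip [ 0.6146 -0.0933  0.0979] rel: along n 14.0 u -0.7 y 0.3
0.105 23 [224.8 340.4] [176.  240.5] tip [ 0.6195 -0.0948  0.0999] rel: along n 14.2 u -6.2 y 0.3
```

>>> arm_command:
  rows:
    - [[0, 0.02, -0.01, -0.06, 0], [0, 0.02, -0.01, -0.06, 0], [0, 0.02, 0, -0.05, 0], [0, 0.02, -0.01, -0.05, 0], [0, 0.02, 0, -0.04, 0], [0, 0, 0, -0.02, 0], [0, 0, 0, 0, 0], [0, 0, 0, 0, 0], [0, 0, 0, 0, 0], [0, 0, 0, 0, 0]]

```text
t: 20.95
eef_pos: [0.5863, -0.0842, 0.1612]
tool_rot: [0.0, 0.153, 0.988, 0.0]
contact_force: [0.2, -0.5, -0.9]
gripper_width: 0.18
grasp_force: 45.7
```

```bash
cat > f.py <<'E'
from h import *
F=[];S=cams.camera_params("side")
for i in range(6):
    s=cams.read_camera("side")[...,::-1];o=get_obs();F.append(o["contact_force"])
F=np.array(F);n=np.array([-.326,.103,.94]);print(o["t"],np.round(o["eef_pos"],4),"F",F.mean(0).round(2),"Fn",(F@n).round(2),o["torque"],o["grasp_force"])
h=cv2.inRange(cv2.cvtColor(s,cv2.COLOR_BGR2HSV),(105,60,40),(135,255,255))[180:240,260:310];y,x=np.nonzero(h)
print("blue",x.mean()+260,y.mean()+180,len(x)); cv2.imwrite("pics/sf.png",s)
E
python3 f.py
```

```text
21.25 [ 0.5863 -0.0842  0.1611] F [ 0.08  0.05 -0.65] Fn [-1.08 -0.54 -0.99 -0.01 -1.07 -0.07] [ 0.01370083  0.02788327 -0.04784137] 45.748411417007446
blue 287.5833333333333 209.0 12
```

>>> arm_command:
  rows:
    - [[0, 0.01, 0, -0.02, 0], [0, 0.01, -0.01, -0.02, 0], [0, 0, 0, -0.02, 0], [0, 0, 0, 0, 0], [0, 0, 0, 0, 0], [0, 0, 0, 0, 0], [0, 0, 0, 0, 0], [0, 0, 0, 0, 0], [0, 0, 0, 0, 0], [0, 0, 0, 0, 0]]

```text
t: 22.5
eef_pos: [0.5876, -0.0848, 0.1576]
tool_rot: [0.0, 0.153, 0.988, 0.0]
contact_force: [-0.3, 0.5, 1.0]
gripper_width: 0.182
grasp_force: 46.1
```

```bash
python3 f.py
```

```text
22.8 [ 0.5875 -0.0848  0.1575] F [0.14 0.75 1.53] Fn [1.87 1.07 1.25 0.97 2.52 1.13] [ 0.11772881 -0.1859134   0.02234793] 46.10545814037323
blue 286.875 210.125 8
```

Run:
```python
import cv2,numpy as np
for f in("side0","sf"):
    a=cv2.imread(f"pics/{f}.png").astype(int)[200:215,279:296]
    print(f,"B-R cols 279..295, rows 200..214");print(a[...,0]-a[...,2])
print(a.sum(2)//3)
```

```text
side0 B-R cols 279..295, rows 200..214
[[-44 -44 -44 -44 -44 -44 -44 -44 -44 -44 -44 -44 -44 -45 -44 -44 -45]
 [-43 -44 -43 -44 -44 -43 -44 -44 -44 -44 -44 -44 -44 -45 -44 -44 -44]
 [-43 -44 -43 -43 -43 -44 -44 -44 -44 -45 -44 -44 -44 -44 -44 -44 -44]
 [-43 -44 -44 -43 -44 -43 -44 -44 -44 -44 -44 -45 -44 -44 -45 -44 -44]
 [-44 -44 -44 -43 -44 -44 -44 -44 -44 -44 -44 -43 -44 -44 -44 -44 -45]
 [-43 -43 -43 -43 -43 -43 -44 -44 -44 -44 -44 -44 -44 -44 -44 -44 -44]
 [-43 -44 -44 -43 -44 -43 -44 -44 -38 -24 -22 -36 -45 -44 -44 -44 -44]
 [-44 -43 -43 -43 -43 -43 -32  -5  24  59  66  15 -36 -44 -44 -44 -44]
 [-43 -43 -44 -44 -44 -38  16 107 143 141 140  76 -22 -43 -44 -44 -44]
 [-43 -43 -43 -43 -43 -22  65 145 144 133 107  35 -44 -44 -44 -44 -44]
 [-43 -43 -43 -44 -44 -27  41 106 104  73  10 -29 -43 -44 -44 -44 -44]
 [-44 -43 -43 -43 -43 -43 -28  -6 -11 -29 -44 -43 -44 -44 -45 -44 -45]
 [-43 -43 -43 -43 -43 -43 -43 -44 -43 -44 -43 -43 -43 -44 -44 -44 -44]
 [-43 -43 -44 -43 -43 -44 -43 -43 -43 -43 -44 -44 -44 -44 -44 -44 -44]
 [-43 -43 -43 -43 -43 -44 -43 -43 -43 -44 -43 -43 -44 -44 -44 -44 -
[... 1472 characters left out ...]
 87  87  88  88  94 109 118 113 100  89  90  90  90  90  90]
 [ 87  87  87  87  87  88  89 101 116 122 114  89  89  90  90  90  90]
 [ 87  87  87  87  87  87  88  97 113 117 107  89  90  90  90  90  90]
 [ 87  87  87  87  87  88  88  91 104 117 111  95  89  90  90  90  90]
 [ 87  87  87  88  88  87  88  85  96 110 108  94  89  90  89  90  91]
 [ 86  87  87  87  87  88  90  84  86  88  88  84  90  89  90  89  90]
 [ 86  87  87  87  87  88  88  87  89  88  87  88  89  89  90  90  90]
 [ 87  87  86  87  87  88  88  87  88  88  88  88  89  89  89  89  90]
 [ 87  87  87  87  87  88  87  88  88  89  88  89  89  89  90  89  90]
 [ 87  87  86  87  87  87  87  87  88  88  88  88  89  89  89  95 102]]
```

>>> arm_command:
  rows:
    - [[0, 0, 0, -0.02, 0], [0, 0.01, 0, -0.01, 0], [0, 0, 0, 0, 0], [0, 0, 0, 0, 0], [0, 0, 0, 0, 0], [0, 0, 0, 0, 0], [0, 0, 0, 0, 0], [0, 0, 0, 0, 0], [0, 0, 0, 0, 0], [0, 0, 0, 0, 0]]

```text
t: 24.05
eef_pos: [0.5881, -0.0849, 0.1557]
tool_rot: [0.0, 0.154, 0.988, -0.0]
contact_force: [0.3, 0.4, 2.7]
gripper_width: 0.183
grasp_force: 46.3
```

```bash
python3 f.py
```

```text
24.35 [ 0.5881 -0.0849  0.1557] F [-0.55 -0.29  2.73] Fn [2.28 2.45 2.51 3.74 2.09 3.23] [-0.12197842  0.11890718 -0.06683966] 46.31670355796814
blue 287.1666666666667 210.66666666666666 6
```

>>> arm_command:
  rows:
    - [[0, 0, 0, -0.01, 0], [0, 0, 0, 0, 0], [0, 0, 0, 0, 0], [0, 0, 0, 0, 0], [0, 0, 0, 0, 0], [0, 0, 0, 0, 0], [0, 0, 0, 0, 0], [0, 0, 0, 0, 0], [0, 0, 0, 0, 0], [0, 0, 0, 0, 0]]

```text
t: 25.6
eef_pos: [0.5881, -0.0848, 0.1551]
tool_rot: [0.0, 0.153, 0.988, 0.0]
contact_force: [-1.6, -0.2, 2.7]
gripper_width: 0.181
grasp_force: 46.4
```

```bash
python3 f.py; python3 -c "
from station import job
print(job.hand_in())"
```

```text
25.9 [ 0.5881 -0.0848  0.1551] F [-0.79 -0.48  3.39] Fn [3.27 2.95 2.89 3.73 4.27 3.25] [-0.21735354 -0.07749458 -0.08841563] 46.399168968200684
blue 287.14285714285717 210.85714285714286 7
the job is handed in; nothing more can be done
None
```

I handed the job in at about 26 s, with the stylus dipped in the blue vial and then held on the blue spot, leaning about 20° to sit square to the face and pressing at about 4 N (estimated from noisy force readings); hand-in returned no verdict, and I viewed 11 pictures, one over the limit of 10.

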